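# Park a tow coupling on the bench hitch ball and latch it

## Task

Pick up the loose tow coupling by its bar and, in line with the bench hitch stand, lower its socket onto the ball by feel until it sits fully home and level, rear flange on the stand's raised pad, and let go. Then press its raised latch lever fully down, lean on it there with about 15 N for a good second, and leave it shut. Be gentle: never load the coupling or lever with more than about 30 N, and leave the neighbouring parts where they are.

Things in the scene. Friction and masses are not known exactly. Their poses are not given: they have to be found in the camera images.
- coupling: Loose aluminium tow coupling, 0.6 to 0.9 kg, balanced near x -65. Origin: socket centre (the ball's centre when seated), x out through the nose, z up. Bar, 34 mm wide (y +-17), z 0 to +30, from the head to x -192; flange plate at x -190 to -200, 60 mm wide, z -34 to +35. On the bench it stands level on head rim and flange, origin 34 mm up.
- socket (a point): Same point and axes as the coupling's origin: centre of the socket in its round head (65 mm outside diameter, z -34 to +31, open below). The socket is a bore of 53 mm diameter with its mouth at z -34 and a flat ceiling at z +25, which rests on the ball's top.
- bar_grip (a point): Middle of the bar where there is room to grip it across (fingers closing along the coupling's y): x -130, z +15 from the socket centre; axes as the coupling's. Only x -95 to -185 is clear of the raised lever.
- ball (a point): Centre of the fixed steel hitch ball, 50 mm diameter, on a 26 mm neck, 64 mm above the bench. Axes as the stand's.
- stand: Fixed hitch stand: dark steel slab 285 x 85 mm, 27 mm high (x -240 to +45), with a pad raised to 30 mm from x -225 to -155. Origin: on the bench under the ball; x along the slab to its ball end, z up. The coupling is to lie along it, pointing the same way, flange on the pad and socket ceiling on the ball.
- lever (a joint): Latch lever's angle, rad: 0 = fully down at its stop, along the bar; starts raised at 0.95 to 1.15. Hinge along y at x -28, z +40 from the socket centre; the lever points back over the bar, its end sweeps back and down as it shuts. Stiff hinge (0.4 N m, some 6 N at the pad), stays where left. Its pawl goes under the ball and jams if the socket is well off its seat.
- lever_pad (a point): Centre of the top of the pad at the lever's end (dark steel, 26 x 30 mm, 8 mm thick): 68 mm from the hinge, 4 mm above the lever's mid-line. Press here. x along the lever to the hinge, z out of the top. Shut, it lies at x -96, z +44 from the socket centre.
- hub: Neighbouring part, to be left alone: toothed dark steel gearbox hub, 100 mm across, 34 mm high, origin under its centre.
- collar: Neighbouring part, to be left alone: open steel ring, 68 mm across, 26 mm high, origin under its centre.
- jar: Neighbouring part, to be left alone: white grease jar, 64 mm across, 85 mm high, origin under its centre.
There are look-alikes about, which are no part of the job. What is shaped like the coupling but purple is not meant.

How it is judged (in metres and radians):
On the way, in this order (a step that is already met when the one before it is completed fails the run):
1. the coupling sits fully home and level on the ball, in line with the stand, let go, with its lever still raised (horizontal distance between coupling and ball below 0.004 m and z of coupling in the frame of ball between -0.003 and 0.003 m and angle between coupling's own z axis and vertical below 0.05 rad and angle between the x axis of coupling and the x axis of stand, either way round below 0.15 rad and value of joint lever above 0.7 rad and contact force between the fingers and coupling below 0.3 N), for 0.2 s.
2. the lever is held fully down with 8 to 25 N for half a second (value of joint lever below 0.06 rad and contact force between the fingers and coupling between 8 and 25 N), for 0.5 s.
At the end, for the whole second after the job is handed in: Socket centre within 4 mm sideways and 3 mm in height of the ball's centre, coupling level within 0.05 rad and in line with the stand within 0.15 rad, lever down (joint below 0.06 rad), all at rest (horizontal distance between coupling and ball below 0.004 m and z of coupling in the frame of ball between -0.003 and 0.003 m and angle between coupling's own z axis and vertical below 0.05 rad and angle between the x axis of coupling and the x axis of stand, either way round below 0.15 rad and value of joint lever below 0.06 rad and linear speed of coupling below 0.02 m/s); the robot touches nothing.
It fails at once if the coupling is pressed or dropped on the stand with more than 45 N (contact force between coupling and stand above 45 N).
It fails at once if a neighbouring part is moved more than 20 mm (distance of any of hub, collar, jar from where it was at the start of the episode above 0.02 m).
It also fails if it takes over 72 s, if anything falls off the work surface, if the arm or the gripper's body presses on something with over 40 N, if the wrist force passes 120 N, or if a joint passes its speed limit or range.

## Robot

A 6-joint arm with a two-finger parallel gripper is mounted at the origin on the work surface. World frame = base frame: x ahead of the robot, y to its left, z up, the work surface at z = 0. Lengths are in mm, angles in rad, forces in N, time in s.
With the tool pointing down it reaches from about 325 to 775 mm from the base axis. Payload 5.5 kg.
Tool frame: the origin (TCP) lies on the centre line of the jaws, within the pads' length; the fingertips stand ahead of it and the grasp point (between the pads) lies 3 mm ahead of it (robot.tcp_to_tips is the z of the fingertips in the tool frame, in mm); z points along the fingers, y is the line along which they close (so a half turn about z gives the same grasp; the last joint's range is limited). The gripper opens to 85 mm and grips with 20 to 120 N. Pads are 22 mm wide; open, the fingers measure 114 mm over their backs; the gripper's body (76 mm by 85 mm) begins 54 mm behind the grasp point. The pads swing forward as they close: fully open they stand 13 mm farther back than shut.
Start: joints at [-1.399, 0.091, 1.231, -0, 1.82, -0.057], TCP at [136.084, -584.378, 253.275] pointing down, gripper open.
Joint ranges: [-2.87, 2.87], [-0.86, 2.18], [0.17, 2.46], [-1.51, 4.65], [0.06, 2.69], [-2.65, 2.65]. Speed limits (rad/s): [2.57, 2.57, 3.01, 3.14, 3.14, 3.14].

## Interface

Orientations are given as a unit quaternion [x, y, z, w].
In Python, from cell import robot gives the robot as it stands. Calls block until the motion is done:
- robot.move_ptp(position, orientation): joint-space move of the TCP to a pose.
- robot.move_linear(position, frame=None, max_speed=150, stop_force=None): straight line of the TCP; frame=None keeps the orientation; max_speed is the mean speed in mm/s. With stop_force (N) it stops when the force on the tool has changed by that much, and returns True; else False.
- robot.set_joints(angles): joint-space move.
- robot.gripper_to(opening): finger opening in mm; the grip force is fixed at half the most; returns when the fingers have stopped.
- robot.pause(seconds).
- robot.ik(position, orientation): joint angles nearest the present ones, or None.
- robot.state(): the state.
- robot.capture(name): name is "side" or "top" or "wrist"; returns (picture, depth): 384x512x3 uint8, red, green, blue; 384x512 float32, mm along the optical axis (not along the pixel's ray), 0 where there is no reading.
- robot.calibration(name): a dict with "mtx" (3x3 intrinsics, pixels), "rvec" (rotation vector, rad) and "tvec" (3), from world to camera coordinates, as OpenCV has them. Camera axes: x right, y down, z forward; pixel columns grow to the right and rows downward; lengths in mm; the calibration is good to about 2 mm. The wrist camera is an equidistant fisheye: a pixel r from the principal point sees the ray r / f radians off the axis. A picture is of the moment at which its call begins: read the wrist's pose just before it. calibration takes no time and is no camera call; for the wrist camera it gives the pose at the moment of the call.
A pose or a line that the arm cannot do raises robot.MotionError and nothing moves.
- robot.finish_job(): hands the job in; it is judged then, once.
The state is a dict: "t": time; "joint_positions": joint angles; "qd": joint speeds; "joint_efforts": joint torques, N m; "tool_pos": TCP position; "eef_rot": TCP orientation; "ft_force": force on the tool from outside, world axes, zero at the start; "wrist_torque": the same for the moment, N m; "finger_gap": finger opening in mm; "gripper_force": force on a finger pad.
Only numpy, scipy, OpenCV 4.12 (cv2) and the standard library are available. Lean on these libraries where they do the work, as an engineer would, in place of code of your own. Each camera call takes 0.05 s, during which the arm holds its last target. There are 200 camera calls.

## Working session

There is one attempt and no reset: what is moved stays moved. The work goes in short steps, each a Python script; the robot and the scene stay as the last script left them, time stands still between calls to the robot, and variables do not carry over. Pictures are saved under pics/ and viewed, at most 10 in all, crops included, and the job is handed in when it is done.

```bash
ls; mkdir -p pics
python3 - <<'E'
from cell import robot
import cv2,numpy as np
print(robot.state(), robot.tcp_to_tips)
for n in("top","side"):
    p,d=robot.capture(n); cv2.imwrite(f"pics/{n}0.png",p[:,:,::-1]); np.savez(f"{n}0.npz",p=p,d=d); print(n,robot.calibration(n),(d>0).mean())
E
```

```text
pics
{'t': 0.0, 'joint_positions': array([-1.39873348e+00,  9.18629145e-02,  1.23191859e+00,  5.44205176e-06,
        1.81975722e+00, -5.67185440e-02]), 'qd': array([ 0.00065179,  0.00030091, -0.00202182, -0.00026829, -0.00182979,
       -0.00039552]), 'joint_efforts': array([-2.40571017e-04, -4.58733773e+01, -4.18021631e+01, -1.26531295e-04,
        1.16751442e-02, -3.47231342e-06]), 'tool_pos': array([ 136.02328747, -584.13682422,  252.129907  ]), 'eef_rot': array([ 9.93463969e-01,  1.14141995e-01, -5.34524494e-05, -9.71568107e-04]), 'ft_force': array([-0.03466539,  0.52910189, -0.36046705]), 'wrist_torque': array([0.02253449, 0.05454156, 0.09014759]), 'gripper_force': 0.0, 'finger_gap': 85.6227817436453} 22.0
top {'mtx': array([[370.29291095,   0.        , 259.14507752],
       [  0.        , 370.29291095, 189.64333167],
       [  0.        ,   0.        ,   1.        ]]), 'rvec': array([ 2.13281403, -2.16715813,  0.14548932]), 'tvec': array([149.83683241, 562.60324833, 991.69914776])} 0.9957631429036459
side {'mtx': array([[498.50190581,   0.        , 260.06368958],
       [  0.        , 498.50190581, 193.93526063],
       [  0.        ,   0.        ,   1.        ]]), 'rvec': array([ 0.15096609, -2.89602734,  1.0578544 ]), 'tvec': array([ 586.615496  ,   -6.02033805, 1529.84528902])} 0.9961446126302084
```

View pics/top0.png

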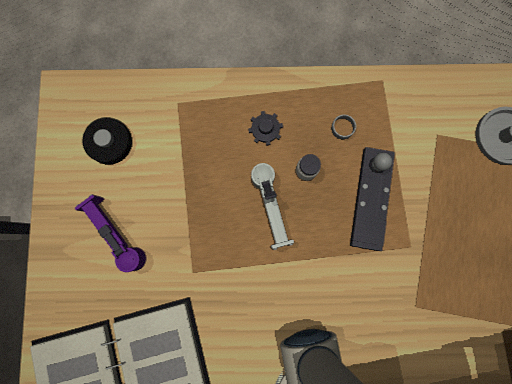

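View pics/side0.png

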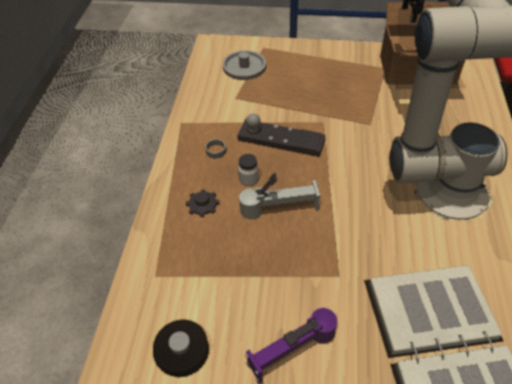

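The top view shows the candidates for the coupling: a silver one with its head at (263,176) and flange at (283,244), and a purple one with its head at (130,260). By the description I choose the silver one. The stand's ball is at (383,160) with its slab running to (368,245). The jar is at (309,167), the hub at (266,128) and the collar at (343,127). The disc at (500,135) and the black puck at (107,140) are distractors.

```bash
cat > h.py <<'E'
import cv2,numpy as np
def cloud(d,c):
    K=c["mtx"];R=cv2.Rodrigues(c["rvec"])[0];v,u=np.mgrid[:d.shape[0],:d.shape[1]]
    P=np.stack([(u-K[0,2])/K[0,0]*d,(v-K[1,2])/K[1,1]*d,d],-1)-c["tvec"]
    return P@R
def sphere(P,r):
    from scipy.optimize import least_squares
    return least_squares(lambda c:np.linalg.norm(P-c,axis=1)-r,P.mean(0)-[0,0,r],loss="soft_l1").x
E
python3 - <<'E'
from cell import robot
from h import *
z=np.load("top0.npz");p,d=z["p"],z["d"];X=cloud(d,robot.calibration("top"))
cv2.imwrite("pics/crop.png",cv2.resize(p[95:265,225:425],None,fx=3.5,fy=3.5,interpolation=cv2.INTER_CUBIC)[:,:,::-1])
v,u=np.mgrid[:384,:512]
hsv=cv2.cvtColor(p,cv2.COLOR_RGB2HSV)
box=lambda a,b,c,e:(u>a)&(u<b)&(v>c)&(v<e)
print("bench",np.median(X[box(195,240,130,250)],0))
m=box(240,300,160,252)&(X[...,2]>52)&(hsv[...,1]<60)
# bar
b=m&(X[...,2]<72)&(v>205)&(v<236);P=X[b];c=P.mean(0);w=np.linalg.svd(P[:,:2]-c[:2],full_matrices=False)[2][0];print("bar",c,len(P),w,np.degrees(np.arctan2(w[1],w[0])))
hd=m&(v<190)&(X[...,2]<72)&(hsv[...,2]>120)
cn=max(cv2.findContours(hd.astype(np.uint8),0,2)[0],key=cv2.contourArea)
print("head circ",cv2.minEnclosingCircle(cn), X[hd].mean(0), np.percentile(X[hd][:,2],[5,50,95]))
bl=box(368,398,145,175)&(X[...,2]>66);print("ball",sphere(X[bl],25),bl.sum(),X[bl][:,2].max())
s=box(345,400,140,255)&(X[...,2]>15)&(X[...,2]<45)&(hsv[...,2]<110)
r=cv2.minAreaRect(X[s][:,:2].astype(np.float32));print("slab",r, np.median(X[s][:,2]))
lv=box(250,285,165,205)&(X[...,2]>75);print("lever top",X[lv].max(0),lv.sum(),X[lv][np.argmax(X[lv][:,2])])
for n,q in dict(jar=(309,164),hub=(266,128),collar=(343,127)).items(): print(n,X[q[1],q[0]])
E
```

```text
bench [570.67064314 259.90359236   0.78841532]
bar [477.14353686  97.5810639   63.73622422] 384 [-0.95353787 -0.3012732 ] -162.46590972678464
head circ ((262.70001220703125, 174.3000030517578), 11.618176460266113) [607.01352035 130.30231818  66.62895415] [61.70382445 67.01560726 70.7350582 ]
ball [ 635.05808516 -198.636209     63.77304191] 258 1059.3993924445954
slab ((539.2114868164062, -180.126220703125), (86.8731689453125, 284.7900390625), 78.92704010009766) 27.628689320223728
lever top [ 590.42447766  140.83763672 1059.39939244] 203 [ 424.69632181  140.5227831  1059.39939244]
jar [625.51032109   6.26894118  86.30131072]
hub [743.40454182 118.4004246   33.36266266]
collar [ 752.31585327 -109.29704427    2.36538443]
```

View pics/crop.png

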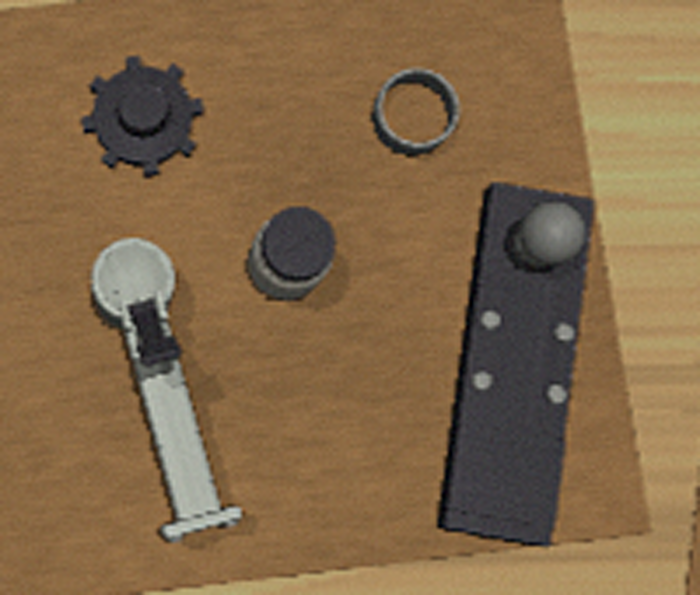

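The crop confirms the silver coupling: head at crop (133,280), lever raised at (152,330), flange at (200,523). The ball is at (553,232) and the slab below it. I'll take matched wrist-camera views over both, so that calibration errors cancel.

```bash
cat >> h.py <<'E'
def quat(yaw):  # tool down, tool x along yaw
    return np.array([np.cos(yaw/2),np.sin(yaw/2),0,0])
def unit(yaw): return np.array([np.cos(yaw),np.sin(yaw)])
E
python3 - <<'E'
from cell import robot
from h import *
z=np.load("top0.npz");p,d=z["p"],z["d"]
K=robot.calibration("top");R=cv2.Rodrigues(K["rvec"])[0];o=-R.T@K["tvec"]
def ray(u,v,zz):
    r=R.T@np.linalg.inv(K["mtx"])@[u,v,1];return (o+r*(zz-o[2])/r[2])[:2]
h=ray(262.7,175,65);f=ray(283,244,69);yc=np.arctan2(*(h-f)[::-1]);print("head",h,"flange",f,np.hypot(*(h-f)),"yaw",yc)
ys=np.radians(-11.07)
view=[("c",h,yc,60),("s",np.array([635.06,-198.64]),ys,60)]
for n,b,y,_ in view:
    xy=b-unit(y)*100
    for k in(0,np.pi): 
        print(n,k,robot.ik([*xy,300],quat(y+k)))
for n,b,y,_ in view[::-1]:
    xy=b-unit(y)*100
    robot.move_ptp([*xy,300],quat(y)); robot.pause(.3)
    K=robot.calibration("wrist");p,d=robot.capture("wrist");s=robot.state()
    np.savez(f"w{n}.npz",p=p,d=d,**K,tool=s["tool_pos"],q=s["eef_rot"],b=b,y=y)
    R2=cv2.Rodrigues(K["rvec"])[0];print("cam",-R2.T@K["tvec"],R2[2],K["mtx"][0,0],s["t"],s["tool_pos"],s["eef_rot"])
    cv2.imwrite(f"pics/w{n}.png",p[:,:,::-1])
a=np.hstack([cv2.imread("pics/wc.png"),cv2.imread("pics/ws.png")]);cv2.imwrite("pics/both.png",cv2.resize(a,(800,300),interpolation=cv2.INTER_AREA))
E
```

```text
head [601.42628376 130.49924307] flange [414.57651592  80.00474502] 193.5523962024516 yaw 0.2639365950171398
c 0 [ 1.37931106e-01 -1.20907373e-01  1.35756916e+00 -4.44089210e-16
  1.90493087e+00  1.44479084e+00]
c 3.141592653589793 [ 1.37931106e-01 -1.20907373e-01  1.35756916e+00 -4.44089210e-16
  1.90493087e+00 -1.69680182e+00]
s 0 [-3.82625859e-01  1.41345486e-02  1.22732150e+00 -4.44089210e-16
  1.90013660e+00  1.38137842e+00]
s 3.141592653589793 [-3.82625859e-01  1.41345486e-02  1.22732150e+00 -4.44089210e-16
  1.90013660e+00 -1.76021424e+00]
cam [ 601.53365751 -192.36792175  421.57279079] [-0.25591661  0.04967799 -0.96542156] 297.3186396354542 2.5083 [ 536.82935755 -179.77987451  299.95461518] [ 9.95309943e-01 -9.67373579e-02 -2.24623920e-05  2.98451855e-06]
cam [568.90910526 120.88387423 421.50175688] [-0.25203266 -0.06835972 -0.96530124] 297.3186396354542 3.9583 [505.12288806 103.72736547 299.89954345] [ 9.91392002e-01  1.30927042e-01 -7.97373540e-05  3.21766205e-05]
```

View pics/both.png

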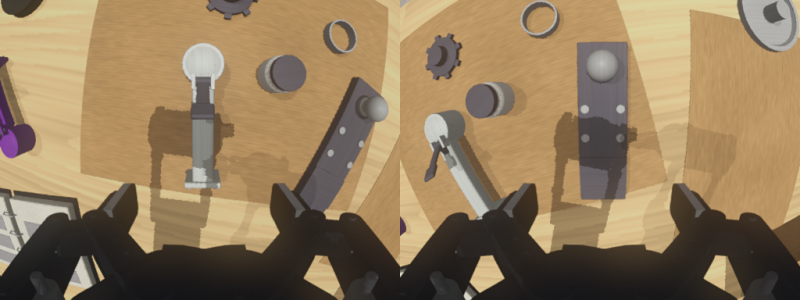

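The left wrist view shows the silver coupling with its head at (203,63) and flange at (203,183). The right view shows the stand with its ball at (601,66). Next I'll do metric fits from the wrist depth.

```bash
cat >> h.py <<'E'
def fcloud(d,c):
    K=c["mtx"];R=cv2.Rodrigues(c["rvec"])[0];v,u=np.mgrid[:d.shape[0],:d.shape[1]]
    x=(u-K[0,2])/K[0,0];y=(v-K[1,2])/K[1,1];r=np.hypot(x,y)+1e-9;t=np.tan(np.minimum(r,1.5))/r
    return (np.stack([x*t*d,y*t*d,d],-1)-np.ravel(c["tvec"]))@R
def circ(P):
    from scipy.optimize import least_squares
    return least_squares(lambda c:np.hypot(*(P-c[:2]).T)-c[2],[*P.mean(0),30],loss="soft_l1").x
def local(X,o,y):
    D=X[...,:2]-o;return np.stack([D@unit(y),D@unit(y+np.pi/2),X[...,2]],-1)
E
python3 - <<'E'
from h import *
def yawfit(L,a,b,n=14):
    e=np.linspace(a,b,n);m=[];w=[]
    for i in range(n-1):
        s=L[(L[:,0]>=e[i])&(L[:,0]<e[i+1])]
        if len(s)>5: m.append(((e[i]+e[i+1])/2,(s[:,1].min()+s[:,1].max())/2));w.append(np.ptp(s[:,1]))
    m=np.array(m);k=np.polyfit(m[:,0],m[:,1],1);return k,np.median(w),np.std(m[:,1]-np.polyval(k,m[:,0]))
z=np.load("wc.npz");X=fcloud(z["d"],z);L=local(X,z["b"],z["y"]);sat=cv2.cvtColor(z["p"],cv2.COLOR_RGB2HSV)
near=(abs(L[...,1])<45)&(L[...,0]>-215)&(L[...,0]<50)
print("bench",np.median(L[(abs(L[...,1])<70)&(abs(L[...,1])>50)&(L[...,0]>-100)&(L[...,0]<0)][:,2]))
B=L[near&(L[...,2]>57)&(L[...,2]<71)]
print("bar",yawfit(B,-180,-95),np.median(B[(B[:,0]<-95)&(B[:,0]>-180),2]))
H=B[B[:,0]>-35];hull=cv2.convexHull(H[:,:2].astype(np.float32))[:,0];hull=hull[hull[:,0]>-20];print("head",circ(hull),np.median(H[:,2]),len(hull))
F=L[near&(L[...,0]<-183)&(L[...,2]>60)];print("flange",F.min(0),F.max(0))
V=L[near&(L[...,2]>80)&(abs(L[...,1])<25)];t=V[np.argmax(V[:,2])];print("lever tip",t,np.arctan2(t[2]-74,-28-t[0]))
z=np.load("ws.npz");X=fcloud(z["d"],z);L=local(X,z["b"],z["y"])
S=L[(abs(L[...,1])<60)&(L[...,0]>-260)&(L[...,0]<60)&(L[...,2]>18)&(L[...,2]<40)]
print("slab",yawfit(S,-215,-40),np.median(S[:,2]),S.min(0),S.max(0))
b=(np.hypot(L[...,0],L[...,1])<32)&(L[...,2]>62)&(L[...,2]<100);print("ball",sphere(L[b],25),b.sum(),L[b].max(0))
c=np.load("wc.npz");print(c["b"],c["y"],z["b"],z["y"])
E
```

```text
bench 361.4950884579709
bar (array([-0.00956607,  0.11398423]), np.float64(32.41579340989864), np.float64(0.19017997981920606)) 64.98824009698434
head [ 4.58605205e+00 -1.22006545e-02  3.20536714e+01] 67.83906542393935 32
flange [-198.65669003  -28.2715584    60.06942561] [-183.03359394   31.70131901   72.02662789]
lever tip [-33.89960861  -0.7992194  421.50175688] 1.553820752475577
slab (array([0.00231677, 1.99981913]), np.float64(84.15272763884717), np.float64(0.36631140136818796)) 28.4158832748455 [-237.26650304  -41.4088247    24.2443996 ] [46.2500204  45.18171648 35.32297567]
ball [ 1.66675342  2.13239223 64.85102183] 1374 [24.1124936  27.46314746 91.53929939]
[601.42628376 130.49924307] 0.2639365950171398 [ 635.06 -198.64] -0.19320794819577228
```

```bash
cat > pose.json <<'E'
{"c":[3.0,0.05],"cy":0.2543,"s":[1.67,2.13],"sy":-0.191}
E
python3 - <<'E'
from cell import robot
from h import *
y=0.2543;b0=np.array([601.426,130.499]);y0=.26394
o=b0+unit(y0)*3+unit(y0+np.pi/2)*.1
g=o-unit(y)*130
print(o,g)
robot.move_ptp([*g,150],quat(y))
s=robot.move_linear([*g,52],max_speed=90,stop_force=8);print("stop",s)
a=robot.state();print(a["tool_pos"],a["ft_force"],a["finger_gap"],a["t"])
if not s:
    robot.gripper_to(30);a=robot.state();print(a["tool_pos"],a["ft_force"],a["finger_gap"],a["gripper_force"],a["t"])
    robot.move_linear([*g,60],max_speed=15);robot.pause(.3);a=robot.state();print(a["tool_pos"],a["ft_force"],a["wrist_torque"],a["finger_gap"],a["t"])
    robot.move_linear([*g,150],max_speed=80);robot.pause(.3);a=robot.state();print(a["tool_pos"],a["ft_force"],a["wrist_torque"],a["finger_gap"],a["t"])
    K=robot.calibration("wrist");p,d=robot.capture("wrist");np.savez("held.npz",p=p,d=d,**K,tool=a["tool_pos"])
    q,e=robot.capture("side");cv2.imwrite("pics/held.png",np.hstack([p,cv2.resize(q[130:240,190:340],(512,384))])[:,:,::-1][:,:,:])
    im=cv2.imread("pics/held.png");cv2.imwrite("pics/held.png",cv2.resize(im,(800,300)))
E
```

```text
[604.29602014 131.37819533] [478.47686819  98.67435759]
stop False
[478.97088481  98.74897759  52.81323844] [ 0.19551567 -0.19271931  0.3467116 ] 85.48411993598774 5.8583
[478.68231247  98.61087192  52.38232982] [-1.0905113   0.0698648   1.62277449] 33.2118538962105 61.46552324295044 6.3833
[478.44426755  98.65061638  59.95372704] [-0.10035308 -0.37662728 -6.80098617] [-0.14273695  0.54523087  0.03671572] 33.28986887061372 7.3667
[478.37689834  98.6513053  149.73030368] [-0.11462512 -0.07102792 -6.96116296] [-0.14191869  0.46635643  0.00904079] 33.22514987932875 8.9417
```

View pics/held.png

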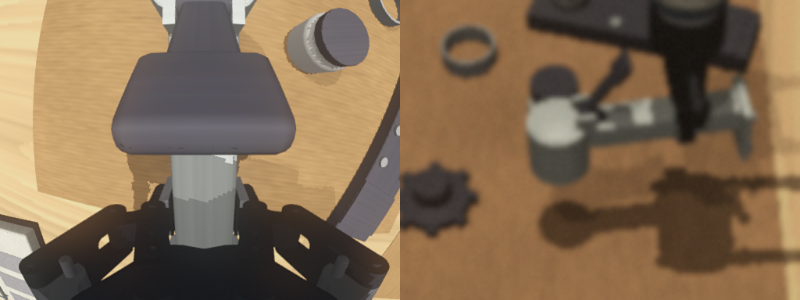

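The coupling is held in the jaws, with the lever raised in front of the wrist camera. I'll measure its droop and its offset in the hand.

Run:
```python
from cell import robot
from h import *
z=np.load("held.npz");t=z["tool"];y=.2543
L=local(fcloud(z["d"],z),t[:2],y)
hs=cv2.cvtColor(z["p"],cv2.COLOR_RGB2HSV)
v,u=np.mgrid[:384,:512]
m=(v>205)&(v<310)&(abs(L[...,1])<25)&(abs(L[...,2]-t[2]-12)<15)
B=L[m]
for a in range(-60,60,8):
    s=B[(B[:,0]>=a)&(B[:,0]<a+8)]
    if len(s)>20: print(a+4,np.median(s[:,2])-t[2],s[:,1].min(),s[:,1].max(),len(s))
for n in("side","top"):
    p,d=robot.capture(n);X=local(cloud(d,robot.calibration(n)),t[:2],y)
    sat=cv2.cvtColor(p,cv2.COLOR_RGB2HSV)[...,1]
    for nm,a,b in(("head",95,165),("bar",15,90),("barback",-55,-20),("flange",-75,-58)):
        s=X[(X[...,0]>a)&(X[...,0]<b)&(abs(X[...,1])<36)&(X[...,2]>80)&(X[...,2]<200)&(sat<60)]
        if len(s): print(n,nm,len(s),s[:,0].min(),s[:,0].max(),s[:,1].min(),s[:,1].max(),np.percentile(s[:,2],[50,90,98])-t[2])
    if n=="top":
        s=X[(X[...,0]>90)&(X[...,0]<170)&(abs(X[...,1])<40)&(X[...,2]-t[2]>-15)&(X[...,2]-t[2]<25)]
        h=cv2.convexHull(s[:,:2].astype(np.float32))[:,0];h=h[h[:,0]>120];print("circ",circ(h),len(s),np.median(s[:,2])-t[2])
        k=np.polyfit(s[:,0],s[:,2],1);print("slope head",k)
```

```text
-16 12.598427730237091 -16.493560761172585 17.10026997279912 874
-8 12.766737774348599 -18.900453507923007 18.95226990290575 1328
0 12.68019580812333 -18.38593654554697 18.598721124854144 1513
8 12.574841760381162 -24.97046224882091 24.440311978198515 2336
16 12.549835756307942 -24.984617355151855 24.940773169803684 1713
24 12.370810919019448 -16.9203374614236 16.97605577205184 1571
32 12.429166874434202 -16.90504376399912 16.854132747502085 590
side head 646 95.0409766732894 160.79994990442222 -31.72561802246853 35.79624692177814 [12.02415347 22.41407537 32.21926804]
side bar 373 15.627231766794042 89.98988915199676 -17.341596258145298 22.18998163456822 [12.02452662 16.63065632 21.88686977]
side barback 129 -54.26644173987782 -23.45868627046359 -11.893702353976616 21.076451030216372 [11.29037622 16.75044616 17.73119131]
side flange 124 -69.46153752002742 -58.02156944772145 -24.57966448497402 33.36927487821689 [11.71665319 20.19104028 22.03140282]
top head 555 95.03489794641378 160.816121290816 -32.497721212851744 31.01274949599509 [14.27902508 26.59890174 30.8231136 ]
top bar 15 85.28571482007051 89.9686496604902 -17.136270837452727 6.421957028759059 [46.85646402 49.76548831 50.11041891]
top barback 74 -54.694347920241114 -40.642172426075 -16.52052156480439 15.837090239445025 [11.76521703 13.82086662 14.88409876]
top flange 131 -73.85179715134419 -58.20556258426106 -28.67684489985641 28.832630627199176 [16.25540273 19.07459712 20.40173037]
circ [129.45942478  -0.96810627  31.95948041] 487 13.76879908453813
slope head [-7.15454543e-04  1.63295833e+02]
```

The coupling hangs level and centred in the jaws: bar edges at ±17, socket about 130 mm ahead of the TCP. I'll carry it high to a hover above the ball and compare head and ball in the same (top) camera.

Run:
```python
from cell import robot
from h import *
y=-.191;y0=-.19321;b0=np.array([635.06,-198.64])
ball=b0+unit(y0)*1.1+unit(y0+np.pi/2)*1.6
g=ball-unit(y)*130
print(ball,g)
robot.move_linear([*robot.state()["tool_pos"][:2],190])
robot.move_ptp([*g,190],quat(y))
robot.move_linear([*g,152],max_speed=60);robot.pause(.3)
a=robot.state();t=a["tool_pos"];print(t,a["ft_force"],a["wrist_torque"],a["t"])
C=[];
for i in range(3):
    p,d=robot.capture("top");X=local(cloud(d,robot.calibration("top")),t[:2],y)
    s=X[(X[...,0]>88)&(X[...,0]<175)&(abs(X[...,1])<45)&(X[...,2]-t[2]>-12)&(X[...,2]-t[2]<25)]
    h=cv2.convexHull(s[:,:2].astype(np.float32))[:,0];h=h[h[:,0]>115];c=circ(h);C.append(c);print(c,len(s),np.median(s[:,2])-t[2],s[:,0].max(),s[:,1].min(),s[:,1].max())
bt=local(np.array([*b0,64]),t[:2],y);print("ball (top cam) in tool",bt)
cv2.imwrite("pics/hov.png",cv2.resize(p[110:260,310:440],None,fx=4,fy=4)[:,:,::-1])
```

```text
[ 636.44674847 -197.28098246] [ 508.81081339 -172.60167786]
[ 508.96915348 -172.68216134  152.41517496] [-0.67732566 -0.14732956 -7.81283264] [ 0.06203933  0.50986865 -0.01458086] 11.7
[128.88546672  -1.36835213  32.23439862] 542 13.436083335223941 161.311982438862 -33.39195991659825 30.618054374088757
[129.71039421  -1.29085435  31.97576674] 539 13.231984424644281 160.80798025417096 -32.73772389746125 30.822105252778247
[129.61753905  -1.19266478  32.05504095] 542 13.177608779243059 161.42202693500894 -32.5493459924317 30.92095608247029
ball (top cam) in tool [128.72572699  -1.54860463  64.        ]
```

View pics/hov.png

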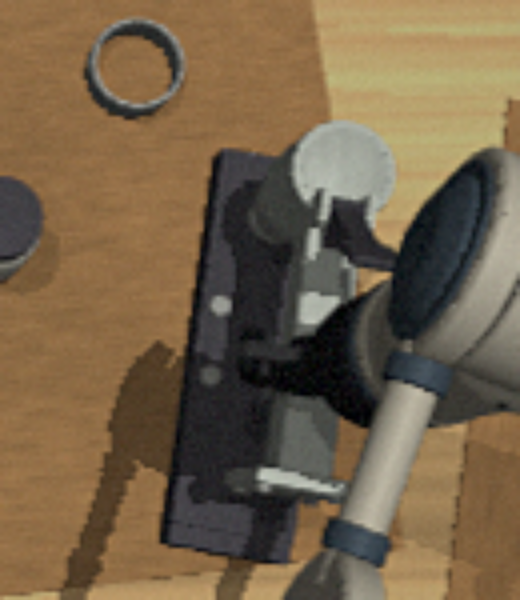

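The hover crop shows the head at (344,168) over the ball end of the slab, aligned with it, the two agreeing to 0.7 mm. I'll lower it by feel.

Run:
```python
from cell import robot
from h import *
y=-.191
a=robot.state();f0=a["ft_force"];m0=a["wrist_torque"]
g=np.array([508.81,-172.60])-unit(y)*.5-unit(y+np.pi/2)*.2
robot.move_linear([*g,145],max_speed=30)
s=robot.move_linear([*g,80],max_speed=20,stop_force=6)
a=robot.state();F=a["ft_force"]-f0;print(s,a["tool_pos"],"F loc",F[:2]@unit(y),F[:2]@unit(y+np.pi/2),F[2],"M",a["wrist_torque"]-m0,a["t"],a["finger_gap"])
```

```text
True [ 508.28216053 -172.65721949   82.30692098] F loc -1.454462764072964 -0.8795603160504224 15.880051693868001 M [-0.07105993 -0.57741183  0.05751936] 15.0583 33.21112084995506
```

It is seated at the expected height (82.3 mm against 82.4 predicted), with the reaction shared between ball and flange. I'll let go and check.

Run:
```python
from cell import robot
from h import *
y=-.191
robot.gripper_to(85);robot.pause(.5)
t=robot.state()["tool_pos"];print(t,robot.state()["ft_force"])
g=np.array([508.33,-172.70])
robot.move_linear([*g,230],max_speed=120)
b=g-unit(y)*60
robot.move_ptp([*b,300],quat(y));robot.pause(.3);a=robot.state();t=a["tool_pos"]
o=g+unit(y)*130
K=robot.calibration("wrist");p,d=robot.capture("wrist");np.savez("seat.npz",p=p,d=d,**K)
cv2.imwrite("pics/seat.png",p[:,:,::-1])
for n in("top","side","wrist"):
    X=local(fcloud(d,K) if n=="wrist" else cloud(robot.capture(n)[1],robot.calibration(n)),o,y)
    s=X[(X[...,0]>-15)&(X[...,0]<45)&(abs(X[...,1])<40)&(X[...,2]>85)&(X[...,2]<106)]
    if len(s)>20:
        h=cv2.convexHull(s[:,:2].astype(np.float32))[:,0];print(n,"head",circ(h[h[:,0]>-10]),np.median(s[:,2]))
    s=X[(X[...,0]>-180)&(X[...,0]<-100)&(abs(X[...,1])<15)&(X[...,2]>85)&(X[...,2]<106)]
    if len(s)>20: print(n,"bar z fit",np.polyfit(s[:,0],s[:,2],1),np.median(s[:,2]))
    V=X[(X[...,0]>-100)&(X[...,0]<-30)&(abs(X[...,1])<14)&(X[...,2]>112)&(X[...,2]<200)]
    if len(V)>5: t_=V[np.argsort(V[:,2])[-5:]].mean(0);print(n,"lever top",t_,len(V))
print(a["t"],o)
```

```text
[ 505.98571828 -171.60549651   78.67543478] [ 0.77206927 -0.39845793 -0.70967407]
top head [-0.59842067 -1.43694749 32.16867972] 96.64587367577019
top bar z fit [1.84802364e-03 9.37119503e+01] 93.75807201656616
top lever top [-73.54133539   4.1780188  172.01789247] 125
side head [-4.05560711  0.48159127 35.36975201] 98.30396324248306
side bar z fit [-1.20171478e-02  9.37908867e+01] 95.92157248210617
side lever top [-73.28582848   0.9138307  174.45307878] 65
wrist head [-3.76335003  0.30613903 31.80403871] 98.9185819158807
wrist bar z fit [7.31292501e-05 9.50011925e+01] 95.0079740326848
wrist lever top [-70.76597551  -0.48466987 173.42365173] 851
18.2833 [ 635.96593508 -197.3793046 ]
```

View pics/seat.png

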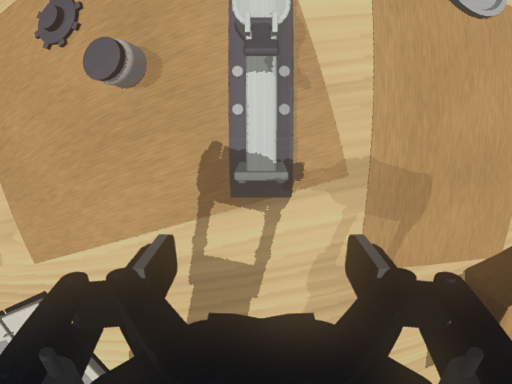

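The coupling sits level on the ball, in line, with the flange on the pad and the lever still up at about 1.0 rad (wrist picture: bar at (262,115), flange at (262,175)). Now I'll swing the lever down along its arc with closed fingertips.

```bash
cat > lev.py <<'E'
from h import *
y=-.191;o=np.array([635.9,-197.34])
def tcp(a,r,gap=0):   # rear lower fingertip edge on the lever's face at r from hinge, gap off it
    x=-28-r*np.cos(a)+(4+gap)*np.sin(a);z=40+r*np.sin(a)+(4+gap)*np.cos(a)
    return np.array([*(o+unit(y)*(x+11)),64+z+22])
E
python3 - <<'E'
from cell import robot
from lev import *
robot.gripper_to(0)
s0=tcp(1.05,70,25)
robot.move_ptp([*s0[:2],260],quat(y))
robot.move_linear(s0,max_speed=100);robot.pause(.3)
f0=robot.state()["ft_force"];print(f0,robot.state()["tool_pos"],s0)
s=robot.move_linear(tcp(1.05,70,8),max_speed=50,stop_force=12)
ok=not s
for a in np.arange(1.0,.14,-.1):
    if not ok: break
    ok=not robot.move_linear(tcp(a,78-8*a),max_speed=40,stop_force=18)
    q=robot.state();F=q["ft_force"]-f0;print(round(a,2),ok,np.round([F[:2]@unit(y),F[:2]@unit(y+1.5708),F[2]],1),q["tool_pos"][2].round(1),tcp(a,78-8*a)[2].round(1),q["t"])
E
```

```text
[ 0.60511311  0.20636673 -0.32357681] [ 609.9186609  -192.35363759  201.78598595] [ 609.71038267 -192.27605353  201.14918618]
1.0 True [-0.1 -1.  -0.2] 187.0 187.1 21.8833
0.9 True [2.4 1.3 1.6] 184.2 183.9 22.2083
0.8 True [ 3.9 -0.9  1.2] 180.4 180.1 22.5417
0.7 True [ 3.  -0.2  1.5] 175.8 175.7 22.875
0.6 True [ 2.1 -0.1  1.3] 170.7 170.6 23.2083
0.5 True [ 3.5 -0.4  2.4] 165.1 165.0 23.5417
0.4 True [2.5 0.3 1.5] 158.6 158.8 23.8833
0.3 True [2.  0.  1.4] 151.7 152.2 24.225
0.2 True [ 1.7 -0.3  1.9] 144.6 145.1 24.5667
```

Run:
```python
from cell import robot
from lev import *
f0=np.array([.6,.2,-.32])
robot.move_linear(tcp(.1,78),max_speed=40,stop_force=18)
p=tcp(0,79);print(p)
s=robot.move_linear([*p[:2],p[2]-4],max_speed=5,stop_force=8)
def fz():
    v=[]
    for _ in range(4): robot.pause(.03);v.append(robot.state()["ft_force"][2]-f0[2])
    return np.mean(v)
z=robot.state()["tool_pos"][2];F=fz();print(s,robot.state()["tool_pos"],F)
```

```text
[ 541.64577102 -179.11528276  130.        ]
True [ 542.2307718  -179.25351488  129.86200071] 4.260052327786662
```

Run:
```python
from cell import robot
from lev import *
f0z=-.32;p=tcp(0,79)
def fz():
    v=[]
    for _ in range(4): robot.pause(.03);v.append(robot.state()["ft_force"][2]-f0z)
    return np.mean(v)
z=robot.state()["tool_pos"][2];F=fz();n=0
while F<13.5 and n<25:
    z-=.25 if F<10 else .12;n+=1
    robot.move_linear([*p[:2],z],max_speed=10);F=fz();print(round(z,2),round(F,1),robot.state()["tool_pos"][2].round(2))
for _ in range(6): robot.pause(.25);print(robot.state()["ft_force"].round(1))
print(robot.state()["tool_pos"],robot.state()["t"])
```

```text
129.61 4.4 129.89
129.36 5.2 129.82
129.11 6.1 129.82
128.86 7.2 129.81
128.61 8.4 129.79
128.36 9.3 129.77
128.11 10.0 129.78
127.86 10.4 129.75
127.74 11.3 129.73
127.62 12.0 129.71
127.5 12.5 129.72
127.38 12.8 129.68
127.26 13.0 129.66
127.14 13.5 129.67
[-1.7  1.7 12.1]
[-1.4  1.2 12. ]
[-0.7  0.8 13.3]
[-1.3  0.4 12.5]
[-1.8  1.4 13.8]
[-0.4  2.1 13.3]
[ 542.10051864 -179.23088226  129.68554564] 33.725
```

It is firm against the stop. I'll add a little to reach 15 N, hold, then retreat and check.

Run:
```python
from cell import robot
from lev import *
p=tcp(0,79)
robot.move_linear([*p[:2],126.7],max_speed=10);v=[]
for _ in range(12): robot.pause(.1);v.append(robot.state()["ft_force"][2]+.32)
print(np.round(v,1))
robot.move_linear([*p[:2],140],max_speed=30);robot.move_linear([*p[:2],240])
b=o-unit(y)*190
robot.move_ptp([*b,300],quat(y));robot.pause(.3)
K=robot.calibration("wrist");p,d=robot.capture("wrist");cv2.imwrite("pics/end.png",p[:,:,::-1])
X=dict(wrist=fcloud(d,K));
for n in("top","side"): X[n]=cloud(robot.capture(n)[1],robot.calibration(n))
for n in X:
    L=local(X[n],o,y)
    s=L[(L[...,0]>-15)&(L[...,0]<45)&(abs(L[...,1])<40)&(L[...,2]>85)&(L[...,2]<106)]
    if len(s)>20: h=cv2.convexHull(s[:,:2].astype(np.float32))[:,0];print(n,"head",circ(h[h[:,0]>-10]),np.median(s[:,2]))
    for nm,a,b_ in(("pad",-106,-86),("bar",-180,-115)):
        s=L[(L[...,0]>a)&(L[...,0]<b_)&(abs(L[...,1])<11)&(L[...,2]>80)&(L[...,2]<180)]
        if len(s)>10: print(n,nm,np.median(s[:,2]),np.polyfit(s[:,0],s[:,2],1)[0])
print(robot.state()["t"])
```

```text
[13.8 15.4 15.  14.2 15.3 15.3 14.5 15.3 15.2 15.  14.4 15. ]
wrist head [-4.0107877   0.12176642 31.97985944] 99.1392895763416
wrist pad 108.76426067591069 -0.004879446920361593
wrist bar 94.9202387975094 0.00028622251184837405
top head [-2.05186531 -1.34667889 32.10440009] 96.85513025232355
top pad 107.40783865440382 0.014573105829099936
top bar 93.85928599434652 0.007587421249891723
side head [-6.51482064  2.00764314 34.70471003] 98.37117621384613
side pad 109.1059399892618 0.11834549316185286
side bar 95.63763318499844 -0.015210833765923531
37.5583
```

View pics/end.png

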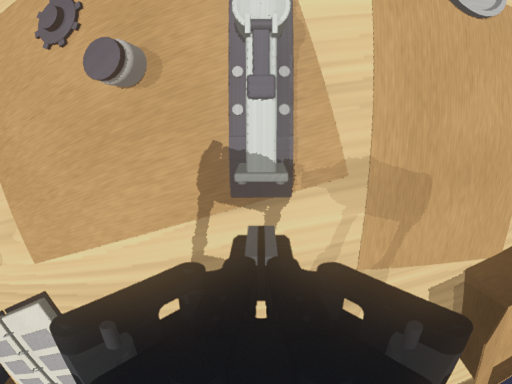

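The picture shows the lever flat along the bar, with its pad at (262,86), and the coupling aligned and level on the stand. The pad top measures 108 mm, as it should when shut. I'm handing it in.

```bash
python3 -c "
from cell import robot
print(robot.finish_job())"
```

```text
the job is handed in; nothing more can be done
None
```

The coupling is seated level on the ball and in line with the stand, the lever was pressed down and held at about 15 N for over a second and is shut, and the job is handed in; no verdict was returned.

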